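Sort the sound bag clip from the weak one

ROBOT

A 6-joint arm with a two-finger parallel gripper is mounted at the origin on the work surface. World frame = base frame: x ahead of the robot, y to its left, z up, the work surface at z = 0. Lengths are in m, angles in rad, forces in N, time in s.
With the tool pointing down it reaches from about 0.4 to 0.825 m from the base axis. Payload 7 kg.
Tool frame: the origin (TCP) lies at the very end of the fingers, on their centre line; the grasp point (between the pads) lies 19 mm behind it (robot.hold_point_z is the distance from the TCP to the grasp point, in m); z points along the fingers, y is the direction in which the jaws open and shut (so a half turn about z gives the same grasp; the last joint's range is limited). The gripper opens to 85 mm and grips with 20 to 120 N. Pads are 22 mm wide; open, the fingers measure 114 mm over their backs; the gripper's body (76 mm by 85 mm) begins 54 mm behind the grasp point. The pads swing forward as they close: fully open they stand 13 mm farther back than shut.
Start: joints at [1.473, 0.359, 0.012, 0, -1.224, -0.288], TCP at [0.254, 0.625, 0.231] pointing down, gripper open.
Joint ranges: [-3.07, 3.07], [-1.43, 2.12], [-1.02, 1.25], [-3.03, 1.67], [-3.05, -0], [-3.03, 3.03]. Speed limits (rad/s): [2.39, 2.39, 3.01, 3.14, 3.14, 3.14].

INTERFACE

Orientations are given as a unit quaternion [x, y, z, w].
In Python, from workcell import robot gives the robot as it stands.
- The arm moves only by the shell command python3 -m crank 'ROWS'. ROWS is JSON, a list of rows, each a list of 3 entries, a list of its own where there are three numbers: the shift along the tool's x, y, z in cm, then the turn, a rotation vector about the tool's x, y, z in rad, then the opening, from 0 (shut) to 1 (fully open). In form: [[[x, y, z], [ax, ay, az], fingers], ...]. A call has 1 to 8 rows; each row is the pose to reach, as a shift and turn from the pose commanded when the call began, along the tool's axes at that moment; what a row does not reach only later rows make up. A row lasts 1/10 s, in which the tool goes at most 50 mm and 8.59 degrees, less where a joint would pass 70% of its speed; a pose out of reach is approached as far as the arm can. A call with a gripper value outside its range is refused whole. The fingers move at their own pace and stop on an object; the grip force is fixed at half the most. Time passes only in rows, so rows that repeat a pose let the fingers close. It gives the time, the measured TCP pose, the force and the opening at its end, in the units of the state.
- robot.observe(): the state, without advancing time (a new reading comes with each control period).
- robot.grab_frame(name): name is "side" or "top" or "wrist"; returns a dict with "frame" (400x640x3 uint8, red, green, blue), "fovy" (degrees; the focal length in pixels is half the picture's height over the tangent of half this angle, whatever the lens; pixels are square), "cx", "cy" (the principal point, pixels), "xyz" and "rotation" of the camera in the world; the wrist camera has in their place "T_tool_cam" (4x4, takes a point from camera to tool coordinates, whose origin is the TCP and whose axes are the flange's). Camera axes: x right, y down, z forward; pixel columns grow to the right and rows downward; lengths in m; the calibration is good to about 2 mm. A picture is of the moment at which its call begins: read the wrist's pose just before it. There is no depth.
- robot.job_done(): hands the job in, once; it reports no verdict.
The state is a dict: "time_s": time; "joints": joint angles; "joint_vel": joint speeds; "joint_torque": joint torques, N m; "tool_pos": TCP position; "ee_rot": TCP orientation; "force": force on the tool from outside, world axes, zero at the start; "moment": the same for the moment, N m; "finger_gap": opening from 0.0 (shut) to 1.0 (fully open).
Only numpy, scipy, OpenCV 4.12 (cv2) and the standard library are available. Lean on these libraries where they do the work, as an engineer would, in place of code of your own. Each camera call takes 0.05 s, during which the arm holds its last target. There are 200 camera calls.

TASK

Two bag clips stand on steel test weights, each biting a yellow card: lift the cards one after the other, because a sound clip hangs on to its card and comes up with its weight, while the weak one lets the card slip out and stays behind. Stand the sound clip, still biting its card, gently upright on the green pad of the caddy. Put the card that came out into the caddy's white tub, and leave the weak clip standing where it is.

Things in the scene. Friction and masses are not known exactly. Their poses are not given: they have to be found in the camera images.
- clip_a: Blue bag clip, jaws up, on a round steel weight (disc 72 mm across, 12 mm high), loose, 0.31 to 0.43 kg in all. Jaws 50 mm wide, tops 62 mm up. Origin: centre of the weight's underside; z up, x across the card's thickness, y along the jaws. A spring grips the card by friction: one of the two look-alike clips lets go below 1 N, the other holds over 8 N.
- clip_b: Blue bag clip, jaws up, on a round steel weight (disc 72 mm across, 12 mm high), loose, 0.31 to 0.43 kg in all. Jaws 50 mm wide, tops 62 mm up. Origin: centre of the weight's underside; z up, x across the card's thickness, y along the jaws. A spring grips the card by friction: one of the two look-alike clips lets go below 1 N, the other holds over 8 N.
- card_a: Stiff yellow card, 4 mm thick (x), 60 wide (y), 90 tall (z), 40 g, upright in clip_a, its lower 28 mm in the jaws, lower edge 34 mm over the clip's origin. Clear of the jaws once raised 30 mm. Origin: centre of its lower edge. Grip: black strip 16 mm thick (x), 64 wide (y), from 62 to 90 mm above the origin.
- card_b: Stiff yellow card, 4 mm thick (x), 60 wide (y), 90 tall (z), 40 g, upright in clip_b, its lower 28 mm in the jaws, lower edge 34 mm over the clip's origin. Clear of the jaws once raised 30 mm. Origin: centre of its lower edge. Grip: black strip 16 mm thick (x), 64 wide (y), from 62 to 90 mm above the origin.
- pad (a point): A fixed caddy in one piece, 190 mm wide (y); x runs from its flat green end to its white tub. This point is the centre of the top of the green pad: 140 mm (x) by 190 mm (y), flat, its top 12 mm over the worktop. The tub's near wall stands 70 mm from this point along +x.
- tub (a point): A fixed caddy in one piece, 190 mm wide (y); x runs from its flat green end to its white tub. This point is the centre of the inner floor of the open white tub, 5 mm over the worktop: inside 142 mm (x) by 182 mm (y), walls 4 mm thick, rim 60 mm over the worktop. The tub's centre lies 145 mm from the pad's along +x.
Things that resemble listed ones, but are neither listed nor needed, are in the scene too. Leave any pink or purple look-alike of the card_a alone.

How it is judged:
By the outcome, as a careful person would: the job done as asked, in the order asked, and still so for the second after the job is handed in, with the robot touching nothing.
It also fails if it takes over 58 s, if anything falls off the work surface, if the arm or the gripper's body presses on something with over 40 N, if the wrist force passes 120 N, or if a joint passes its speed limit or range.

## Working session

There is one attempt and no reset: what is moved stays moved. The work goes in short steps, Python scripts to look and compute and a shell command to move; the robot and the scene stay as the last step left them, time stands still between calls to the robot, and variables do not carry over. Pictures are saved under pics/ and viewed, about 8 in all and at most 12, crops included, and the job is handed in when it is done.

```bash
mkdir -p pics; ls
python3 - <<'E'
from workcell import robot
import cv2,pickle
s=robot.observe();print(s)
d={}
for n in("top","side"):
    f=robot.grab_frame(n);d[n]=f;cv2.imwrite(f"pics/{n}0.png",f["frame"][:,:,::-1]);print({k:v for k,v in f.items() if k!="frame"})
pickle.dump(d,open("f0.pkl","wb"));print(robot.hold_point_z)
E
```

```text
pics
{'time_s': 0.0, 'joints': array([ 1.47306703e+00,  3.59420982e-01,  1.10193485e-02, -3.42262716e-04,
       -1.22406099e+00, -2.88116631e-01]), 'joint_vel': array([ 4.95814523e-04, -5.93142513e-05, -1.03449654e-03, -1.25101644e-04,
        2.03326083e-03, -5.75888600e-04]), 'joint_torque': array([-1.06748656e-03, -5.83317232e+01,  2.93431628e+01,  6.93705887e+00,
       -5.77129264e-03, -4.61043950e-07]), 'tool_pos': array([0.25386659, 0.62491561, 0.23032584]), 'ee_rot': array([ 9.81436483e-01, -1.91785585e-01, -8.09789992e-05,  8.44671232e-04]), 'force': array([0.72873865, 0.16120033, 0.67539421]), 'moment': array([ 0.03139018,  0.02764781, -0.03235325]), 'finger_gap': 1.0029989672729447}
{'fovy': 46.510304809605366, 'cx': 315.7123220180334, 'cy': 199.983340885247, 'xyz': array([0.35760073, 0.00487622, 1.05274778]), 'rotation': array([-0.7003698 ,  0.70773439, -0.06825499,  0.06273296])}
{'fovy': 46.0508004633315, 'cx': 320.4801633166176, 'cy': 205.7525099360552, 'xyz': array([ 0.29531716, -0.68059995,  0.85260074]), 'rotation': array([ 0.9194502 , -0.16648833,  0.05723454, -0.35159235])}
0.0187
```

View pics/top0.png

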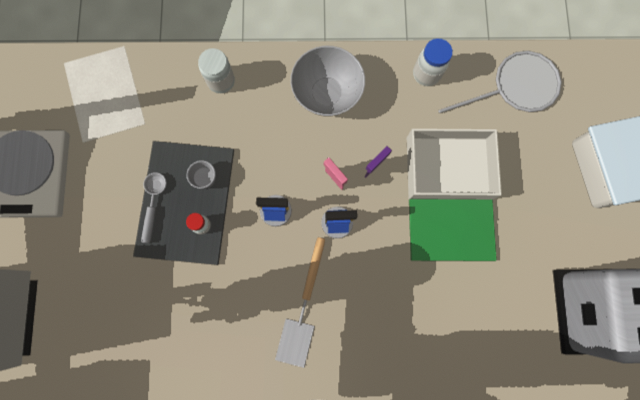

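View pics/side0.png

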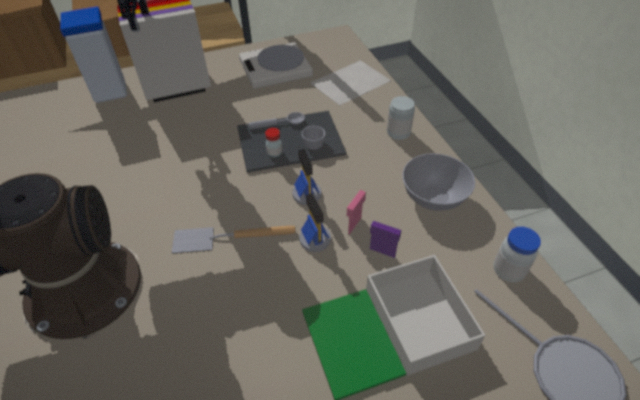

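The top picture shows the two clips with black grips at (272,203) and (341,215). The pink and purple look-alikes are at (335,173) and (378,160), the green pad at (452,230) and the tub at (453,164). The side picture agrees with this.

```bash
cat > h.py <<'E'
import numpy as np,cv2
from scipy.spatial.transform import Rotation as R
def cam(f,s=None):
    fl=200/np.tan(np.radians(f["fovy"])/2)
    if "xyz" in f:
        r=f["rotation"]; M=R.from_quat(r).as_matrix(); p=f["xyz"]
    else:
        T=np.array(f["T_tool_cam"]);Q=R.from_quat(s["ee_rot"]).as_matrix();M=Q@T[:3,:3];p=s["tool_pos"]+Q@T[:3,3]
    return fl,M,p
def ray(f,uv,z,s=None):
    fl,M,p=cam(f,s);d=M@np.array([(uv[0]-f["cx"])/fl,(uv[1]-f["cy"])/fl,1]);return p+d*(z-p[2])/d[2]
def proj(f,P,s=None):
    fl,M,p=cam(f,s);c=M.T@(np.array(P)-p);return np.array([f["cx"]+fl*c[0]/c[2],f["cy"]+fl*c[1]/c[2]])
def blobs(mask,amin=30):
    n,l,st,c=cv2.connectedComponentsWithStats(mask.astype(np.uint8))
    return [(c[i],st[i],l==i) for i in range(1,n) if st[i][4]>=amin]
E
python3 - <<'E'
from h import *
import pickle
d=pickle.load(open("f0.pkl","rb"));f=d["top"];im=f["frame"].astype(int)
m=(im.max(2)<45);m[:190]=0;m[230:]=0;m[:,:250]=0;m[:,370:]=0
for c,st,mm in blobs(m,40):
    pts=np.argwhere(mm)[:,::-1].astype(np.float32);r=cv2.minAreaRect(pts);bx=cv2.boxPoints(r)
    print("grip",c,r,[ray(f,b,.124).round(3)[:2].tolist() for b in bx])
g=(im[:,:,1]>im[:,:,0]+40)&(im[:,:,1]>im[:,:,2]+40)
for c,st,mm in blobs(g,500):
    r=cv2.minAreaRect(np.argwhere(mm)[:,::-1].astype(np.float32));print("pad",r,ray(f,r[0],.012),[ray(f,b,.012).round(3)[:2].tolist() for b in cv2.boxPoints(r)])
print("cam",cam(f)[1])
for uv in((409,130),(497,130),(499,198),(409,198)):print(ray(f,uv,.06).round(3))
cv2.imwrite("pics/crop.png",cv2.resize(f["frame"][140:260,240:400,::-1],None,fx=5,fy=5,interpolation=2))
E
```

```text
grip [269.0375 203.4   ] ((271.5, 202.5), (7.0, 29.0), 90.0) [[0.535, 0.116], [0.534, 0.057], [0.52, 0.057], [0.521, 0.116]]
grip [341.32653061 217.93877551] ((340.984619140625, 217.7230682373047), (2.107860803604126, 28.06783103942871), 86.8201675415039) [[0.496, -0.026], [0.498, -0.082], [0.494, -0.082], [0.492, -0.026]]
pad ((452.0, 229.5), (61.0, 86.0), 90.0) [ 0.48219937 -0.31069308  0.012     ] [[0.553, -0.217], [0.551, -0.414], [0.413, -0.402], [0.415, -0.21]]
cam [[-0.01109343 -0.98278792  0.18440401]
 [-0.99991527  0.0096468  -0.00874026]
 [ 0.00681091 -0.18448535 -0.98281166]]
[ 0.701 -0.214  0.06 ]
[ 0.699 -0.412  0.06 ]
[ 0.544 -0.403  0.06 ]
[ 0.546 -0.207  0.06 ]
```

View pics/crop.png

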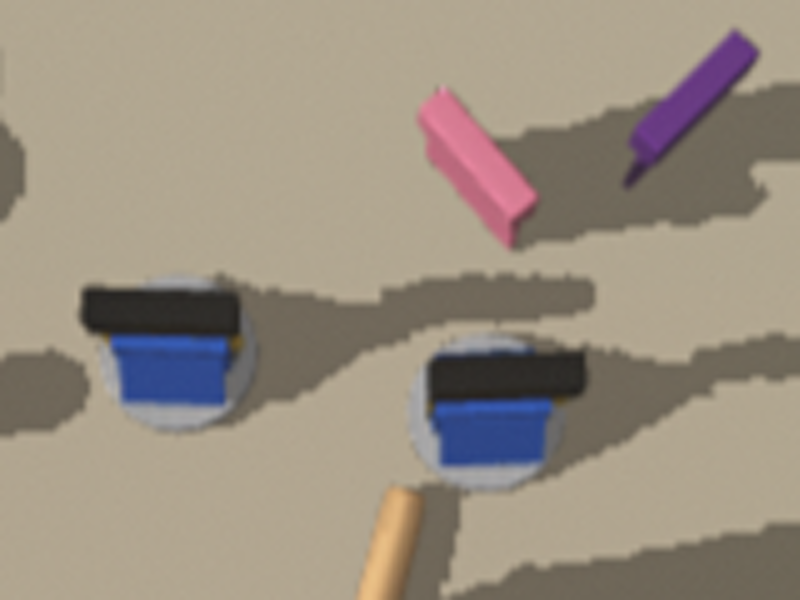

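```bash
cat >> h.py <<'E'
def togo(tgt,yd=180.):
    """shift in tool cm and rotvec to have TCP at tgt, tool down, tool y at world angle yd deg"""
    from workcell import robot
    s=robot.observe();Q=R.from_quat(s["ee_rot"])
    a=np.radians(yd);y=np.array([np.cos(a),np.sin(a),0]);z=np.array([0,0,-1.]);x=np.cross(y,z)
    W=R.from_matrix(np.c_[x,y,z])
    print("t",round(s["time_s"],2),"pos",s["tool_pos"].round(4),"F",s["force"].round(2),"gap",round(s["finger_gap"],3))
    print("shift",(Q.inv().apply(np.array(tgt)-s["tool_pos"])*100).round(2),"turn",(Q.inv()*W).as_rotvec().round(3))
E
python3 - <<'E'
from h import *
import pickle
f=pickle.load(open("f0.pkl","rb"))["top"]
for n,P in {"L":[(82,288),(238,290),(240,335),(84,333)],"R":[(428,355),(583,350),(585,398),(430,402)]}.items():
    print(n,[ray(f,(240+x/5,140+y/5),.124)[:2].round(4).tolist() for x,y in P])
print("pink",[ray(f,(240+x/5,140+y/5),.1)[:2].round(3).tolist() for x,y in[(420,115),(512,245),(536,200),(630,185)]])
togo([.53,.087,.23])
from workcell import robot
print(robot.grab_frame("wrist")["T_tool_cam"])
E
```

```text
L [[0.538, 0.117], [0.5365, 0.0537], [0.518, 0.0529], [0.5194, 0.116]]
R [[0.509, -0.0231], [0.5104, -0.0859], [0.4908, -0.0862], [0.4898, -0.0236]]
pink [[0.616, -0.022], [0.559, -0.06], [0.578, -0.07], [0.585, -0.11]]
t 0.1 pos [0.2539 0.625  0.2305] F [ 0.47  0.19 -0.11] gap 1.004
shift [45.83 39.45  0.11] turn [ 1.000e-03 -1.000e-03  1.185e+00]
[[-4.91148811e-04 -9.53912651e-01 -3.00084011e-01  7.67789434e-02]
 [ 9.99999399e-01 -1.74520019e-04 -1.08193589e-03  1.42085234e-05]
 [ 9.79701666e-04 -3.00084362e-01  9.53912164e-01 -1.41891533e-01]
 [ 0.00000000e+00  0.00000000e+00  0.00000000e+00  1.00000000e+00]]
```

```bash
python3 -m crank '[[[45.8,39.5,2],[0,0,1.185],1],[[45.8,39.5,2],[0,0,1.185],1],[[45.8,39.5,2],[0,0,1.185],1],[[45.8,39.5,2],[0,0,1.185],1],[[45.8,39.5,2],[0,0,1.185],1],[[45.8,39.5,2],[0,0,1.185],1],[[45.8,39.5,2],[0,0,1.185],1],[[45.8,39.5,2],[0,0,1.185],1]]'; python3 -c "
from h import *
togo([.529,.085,.2],178.6)"
```

```text
time_s: 0.95
tool_pos: [0.4367, 0.2676, 0.2182]
ee_rot: [-0.705, 0.709, 0.0, 0.0]
force: [0.7, 0.7, -0.6]
finger_gap: 1.0
t 0.95 pos [0.4367 0.2676 0.2182] F [ 0.66  0.66 -0.59] gap 1.0
shift [18.21 -9.34  1.81] turn [-0.     0.     0.019]
```

```bash
python3 -m crank '[[[18.2,-9.3,1.8],[0,0,0.019],1],[[18.2,-9.3,1.8],[0,0,0.019],1],[[18.2,-9.3,1.8],[0,0,0.019],1],[[18.2,-9.3,1.8],[0,0,0.019],1],[[18.2,-9.3,1.8],[0,0,0.019],1],[[18.2,-9.3,1.8],[0,0,0.019],1],[[18.2,-9.3,1.8],[0,0,0.019],1]]'
python3 - <<'E'
from h import *
import pickle
from workcell import robot
togo([.529,.085,.093],178.6)
s=robot.observe();f=robot.grab_frame("wrist");pickle.dump((s,f),open("w1.pkl","wb"));cv2.imwrite("pics/w1.png",f["frame"][:,:,::-1])
for x,y in[(.008,.032),(.008,-.032),(-.008,-.032),(-.008,.032)]:
    c,sn=np.cos(np.radians(-1.4)),np.sin(np.radians(-1.4));print(proj(f,[.529+c*x-sn*y,.085+sn*x+c*y,.124],s).round(1))
E
```

```text
time_s: 1.65
tool_pos: [0.529, 0.0878, 0.2]
ee_rot: [-0.7, 0.714, 0.0, -0.0]
force: [0.6, 0.2, -0.4]
finger_gap: 1.004
t 1.65 pos [0.529  0.0878 0.2   ] F [ 0.61  0.16 -0.4 ] gap 1.004
shift [ 2.80e-01 -1.00e-02  1.07e+01] turn [0.    0.    0.005]
[314.8 250.4]
[314.2 159.9]
[339.1 160. ]
[337.7 250.5]
```

View pics/w1.png

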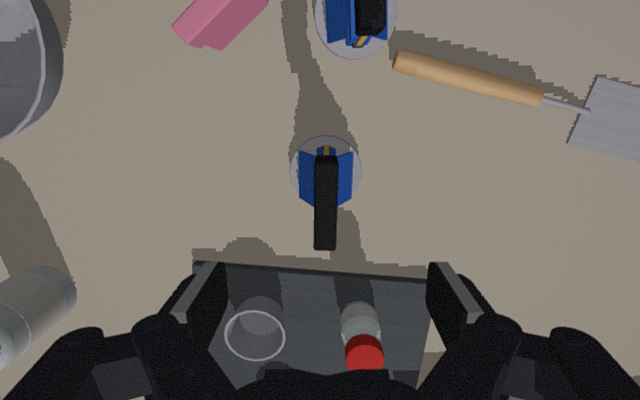

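The wrist picture shows the grip's top spanning u 315–338 with its far end at v 250, as predicted, so the pose is right to about 1 mm. I'll go down and grasp it.

```bash
python3 -m crank '[[[0.3,0,4],[0,0,0.005],1],[[0.3,0,7],[0,0,0.005],1],[[0.3,0,9],[0,0,0.005],1],[[0.3,0,10.8],[0,0,0.005],1],[[0.3,0,10.8],[0,0,0.005],1],[[0.3,0,10.8],[0,0,0.005],1],[[0.3,0,10.8],[0,0,0.005],0],[[0.3,0,10.8],[0,0,0.005],0]]'; python3 -m crank '[[[0,0,0],[0,0,0],0],[[0,0,0],[0,0,0],0],[[0,0,0],[0,0,0],0],[[0,0,0],[0,0,0],0],[[0,0,0],[0,0,0],0]]'
```

```text
time_s: 2.5
tool_pos: [0.5298, 0.0852, 0.0933]
ee_rot: [-0.699, 0.715, -0.0, 0.001]
force: [0.9, -0.3, -1.0]
finger_gap: 0.692
time_s: 3.0
tool_pos: [0.5297, 0.0846, 0.0925]
ee_rot: [-0.699, 0.716, -0.0, 0.0]
force: [1.1, -0.6, 4.3]
finger_gap: 0.177
```

```bash
python3 -m crank '[[[0,0,-0.3],[0,0,0],0],[[0,0,-0.8],[0,0,0],0],[[0,0,-1.4],[0,0,0],0],[[0,0,-2.0],[0,0,0],0],[[0,0,-2.7],[0,0,0],0],[[0,0,-3.4],[0,0,0],0],[[0,0,-4],[0,0,0],0],[[0,0,-4],[0,0,0],0]]'
python3 - <<'E'
from h import *
from workcell import robot
print(robot.observe()["force"])
f=robot.grab_frame("wrist");g=robot.grab_frame("side")
a=f["frame"][:,:,::-1];b=cv2.resize(g["frame"][100:260,220:420,::-1],(500,400),interpolation=2)
cv2.imwrite("pics/lift1.png",cv2.resize(np.hstack([a[:,160:480],b]),None,fx=.95,fy=.95))
E
```

```text
time_s: 3.8
tool_pos: [0.5298, 0.0848, 0.1332]
ee_rot: [-0.699, 0.715, -0.0, 0.001]
force: [0.3, 0.3, -4.7]
finger_gap: 0.175
[ 0.27820843  0.33097094 -4.73074015]
```

View pics/lift1.png

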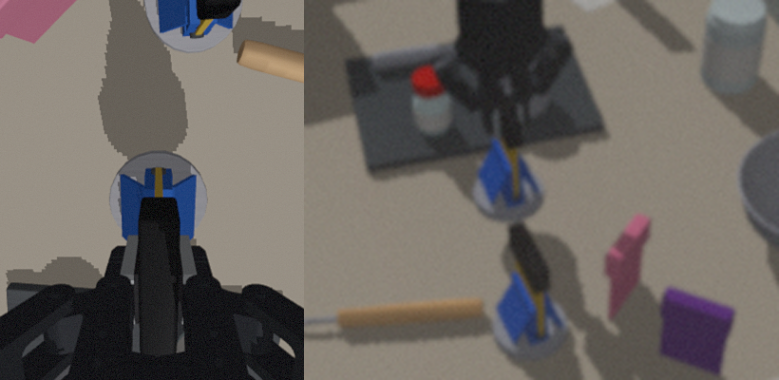

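The first clip came up with its card: the disc is clear of its shadow, the card is still seated and the force is −4.7 N. This is the sound clip. I'll lift it over its neighbour gently.

```bash
python3 -m crank '[[[0,0,-1],[0,0,0],0],[[0,0,-2.5],[0,0,0],0],[[0,0,-4.5],[0,0,0],0],[[0,0,-6.5],[0,0,0],0],[[0,0,-8.5],[0,0,0],0],[[0,0,-10.5],[0,0,0],0],[[0,0,-12.5],[0,0,0],0],[[0,0,-14.5],[0,0,0],0]]';python3 -m crank '[[[0,0,-1],[0,0,0],0],[[0,0,-1.5],[0,0,0],0],[[0,0,-1.5],[0,0,0],0],[[0,0,-1.5],[0,0,0],0]]'; python3 -c "
from h import *
togo([.477,-.311,.29],178.6)"
```

```text
time_s: 4.7
tool_pos: [0.5289, 0.0844, 0.2783]
ee_rot: [-0.699, 0.716, 0.0, -0.0]
force: [1.0, 0.5, -4.3]
finger_gap: 0.175
time_s: 5.1
tool_pos: [0.5287, 0.0844, 0.2911]
ee_rot: [-0.699, 0.716, 0.0, -0.001]
force: [-0.5, 0.2, -4.4]
finger_gap: 0.178
t 5.1 pos [0.5287 0.0844 0.2911] F [-0.49  0.21 -4.43] gap 0.178
shift [39.66  4.21  0.13] turn [ 0.002 -0.     0.   ]
```

```bash
python3 -m crank '[[[0.6,0.1,0],[0,0,0],0],[[1.8,0.2,0],[0,0,0],0],[[3.6,0.4,0],[0,0,0],0],[[6,0.6,0],[0,0,0],0],[[8.6,0.9,0],[0,0,0],0],[[11.2,1.2,0],[0,0,0],0],[[13.8,1.5,0],[0,0,0],0],[[16.4,1.7,0],[0,0,0],0]]';python3 -m crank '[[[2.6,0.3,0],[0,0,0],0],[[5.2,0.6,0],[0,0,0],0],[[7.8,0.9,0],[0,0,0],0],[[10.4,1.1,0],[0,0,0],0],[[13,1.4,0],[0,0,0],0],[[15.6,1.7,0],[0,0,0],0],[[18,1.9,0],[0,0,0],0],[[20,2.1,0],[0,0,0],0]]';python3 -m crank '[[[1.5,0.2,0],[0,0,0],0],[[2.5,0.3,0],[0,0,0],0],[[3.1,0.4,0],[0,0,0],0],[[3.3,0.4,0],[0,0,0],0],[[3.3,0.4,0],[0,0,0],0],[[3.3,0.4,0],[0,0,0],0]]'; python3 -c "
from h import *
togo([.477,-.311,.12],178.6)"
```

```text
time_s: 5.9
tool_pos: [0.5074, -0.0809, 0.2918]
ee_rot: [-0.698, 0.716, 0.0, -0.0]
force: [0.5, 0.9, -4.8]
finger_gap: 0.176
time_s: 6.7
tool_pos: [0.4813, -0.2804, 0.2917]
ee_rot: [-0.698, 0.716, 0.0, -0.0]
force: [-0.1, 1.1, -4.1]
finger_gap: 0.181
time_s: 7.3
tool_pos: [0.4778, -0.3108, 0.2921]
ee_rot: [-0.699, 0.715, -0.0, 0.0]
force: [-0.1, -0.3, -4.7]
finger_gap: 0.18
t 7.3 pos [ 0.4778 -0.3108  0.2921] F [-0.13 -0.33 -4.72] gap 0.18
shift [ 0.02  0.09 17.21] turn [-0.     0.     0.001]
```

```bash
python3 -m crank '[[[0,0,1],[0,0,0],0],[[0,0,3],[0,0,0],0],[[0,0,5.5],[0,0,0],0],[[0,0,8],[0,0,0],0],[[0,0,10.5],[0,0,0],0],[[0,0,13],[0,0,0],0],[[0,0,15],[0,0,0],0],[[0,0,16.3],[0,0,0],0]]';python3 -m crank '[[[0,0,0.5],[0,0,0],0],[[0,0,0.8],[0,0,0],0],[[0,0,0.8],[0,0,0],0],[[0,0,0.8],[0,0,0],0]]'
python3 - <<'E'
from h import *
from workcell import robot
togo([.477,-.311,.105],178.6)
f=robot.grab_frame("wrist");g=robot.grab_frame("side")
a=f["frame"][:,:,::-1];b=cv2.resize(g["frame"][200:400,270:500,::-1],(460,400),interpolation=2)
cv2.imwrite("pics/pl1.png",np.hstack([a[:,160:480],b]))
E
```

```text
time_s: 8.1
tool_pos: [0.4768, -0.3106, 0.1269]
ee_rot: [-0.699, 0.715, 0.001, -0.0]
force: [0.6, -0.1, -3.7]
finger_gap: 0.177
time_s: 8.5
tool_pos: [0.4783, -0.3115, 0.122]
ee_rot: [-0.699, 0.715, -0.001, 0.0]
force: [1.0, 0.9, -4.2]
finger_gap: 0.175
t 8.5 pos [ 0.4783 -0.3115  0.122 ] F [ 0.99  0.9  -4.19] gap 0.175
shift [-0.05  0.13  1.7 ] turn [-0.001 -0.001  0.001]
```

View pics/pl1.png

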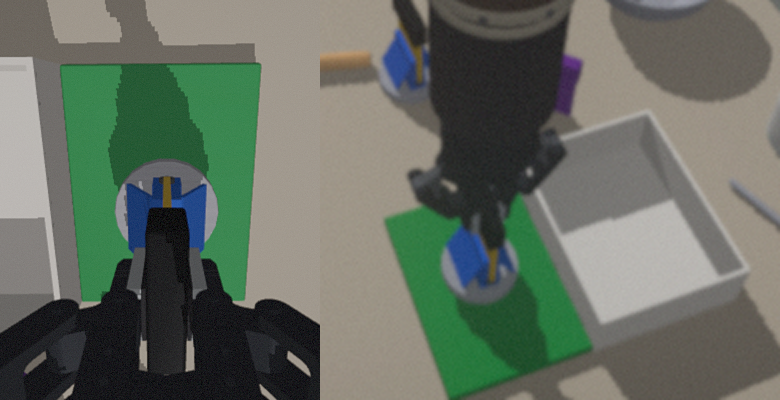

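The clip is over the pad with its card still seated, and the disc (167,205) is well inside the green. I'll lower it slowly and watch the force.

```bash
python3 -m crank '[[[0,0,0.5],[0,0,0],0],[[0,0,0.9],[0,0,0],0],[[0,0,1.2],[0,0,0],0],[[0,0,1.4],[0,0,0],0],[[0,0,1.4],[0,0,0],0],[[0,0,1.4],[0,0,0],0]]';python3 -m crank '[[[0,0,0.1],[0,0,0],0],[[0,0,0.15],[0,0,0],0],[[0,0,0.15],[0,0,0],0]]';python3 -m crank '[[[0,0,0.1],[0,0,0],0],[[0,0,0.15],[0,0,0],0],[[0,0,0.15],[0,0,0],0]]'
```

```text
time_s: 9.2
tool_pos: [0.4777, -0.3114, 0.107]
ee_rot: [-0.699, 0.716, 0.0, -0.0]
force: [0.5, 0.9, -3.9]
finger_gap: 0.178
time_s: 9.5
tool_pos: [0.4776, -0.3113, 0.1056]
ee_rot: [-0.699, 0.716, 0.0, -0.0]
force: [0.3, -0.4, -4.3]
finger_gap: 0.177
time_s: 9.8
tool_pos: [0.4779, -0.3115, 0.1046]
ee_rot: [-0.699, 0.715, -0.0, 0.0]
force: [-1.0, 0.6, 0.9]
finger_gap: 0.174
```

```bash
python3 -m crank '[[[0,0,0],[0,0,0],0.25],[[0,0,0],[0,0,0],0.35],[[0,0,0],[0,0,0],0.6],[[0,0,0],[0,0,0],0.6],[[0,0,0],[0,0,0],0.6],[[0,0,0],[0,0,0],0.6]]';python3 -m crank '[[[0,0,-1],[0,0,0],0.6],[[0,0,-3],[0,0,0],0.6],[[0,0,-6],[0,0,0],0.6],[[0,0,-9],[0,0,0],0.6],[[0,0,-12],[0,0,0],0.6],[[0,0,-12],[0,0,0],0.6]]'; python3 -c "
from h import *
togo([.5015,-.0545,.21],181.3)"
```

```text
time_s: 10.4
tool_pos: [0.4777, -0.3114, 0.1041]
ee_rot: [-0.699, 0.716, -0.0, 0.0]
force: [0.3, -0.2, -0.1]
finger_gap: 0.597
time_s: 11.0
tool_pos: [0.4798, -0.3125, 0.2297]
ee_rot: [-0.699, 0.715, -0.004, 0.001]
force: [0.3, 0.2, 0.2]
finger_gap: 0.598
t 11.0 pos [ 0.4798 -0.3125  0.2297] F [0.26 0.24 0.16] gap 0.598
shift [-25.85  -1.55   1.9 ] turn [-0.007 -0.003 -0.046]
```

```bash
python3 -m crank '[[[-25.7,-1.8,1.5],[0,0,-0.046],0.6],[[-25.7,-1.8,1.5],[0,0,-0.046],0.6],[[-25.7,-1.8,1.5],[0,0,-0.046],0.6],[[-25.7,-1.8,1.5],[0,0,-0.046],0.6],[[-25.7,-1.8,1.5],[0,0,-0.046],0.6],[[-25.7,-1.8,1.5],[0,0,-0.046],0.6],[[-25.7,-1.8,1.5],[0,0,-0.046],0.6],[[-25.7,-1.8,1.5],[0,0,-0.046],0.6]]'
python3 - <<'E'
from h import *
from workcell import robot
togo([.5015,-.0545,.0925],181.3)
s=robot.observe();f=robot.grab_frame("wrist");g=robot.grab_frame("top")
a=f["frame"][:,:,::-1].copy()
P=[]
for x,y in[(.008,.032),(.008,-.032),(-.008,-.032),(-.008,.032)]:
    c,sn=np.cos(np.radians(1.3)),np.sin(np.radians(1.3));P.append(proj(f,[.5015+c*x-sn*y,-.0545+sn*x+c*y,.124],s))
cv2.polylines(a,[np.int32(np.round(P))],True,(0,255,255),1)
b=cv2.resize(g["frame"][120:280,390:510,::-1],(300,400),interpolation=2)
cv2.imwrite("pics/w2.png",np.hstack([a[:,100:560],b]))
E
```

```text
time_s: 11.8
tool_pos: [0.5018, -0.0552, 0.2093]
ee_rot: [0.715, -0.699, 0.0, 0.0]
force: [0.4, -0.7, -0.2]
finger_gap: 0.6
t 11.8 pos [ 0.5018 -0.0552  0.2093] F [ 0.36 -0.74 -0.23] gap 0.6
shift [-0.07  0.03 11.68] turn [-0. -0. -0.]
```

View pics/w2.png

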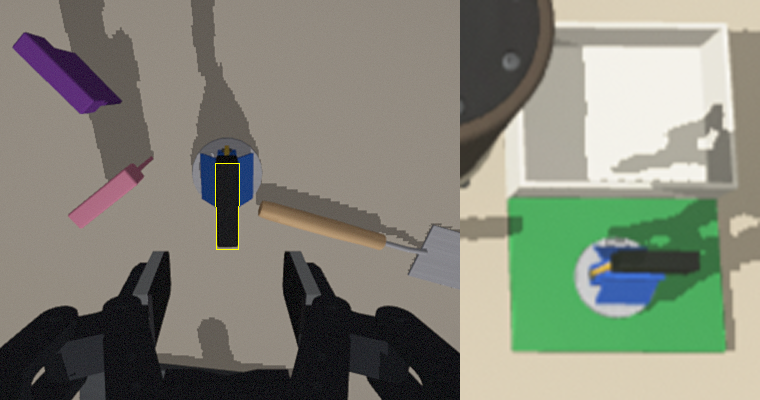

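The sound clip stands upright on the pad. The grip outline I predicted for the second clip matches the picture, with its corners at (216,164)–(238,248).

```bash
python3 -m crank '[[[0,0,4],[0,0,0],0.6],[[0,0,7.5],[0,0,0],0.6],[[0,0,10],[0,0,0],0.6],[[0,0,11.8],[0,0,0],0.6],[[0,0,11.8],[0,0,0],0.6],[[0,0,11.8],[0,0,0],0.6],[[0,0,11.8],[0,0,0],0],[[0,0,11.8],[0,0,0],0]]'; python3 -m crank '[[[0,0,0],[0,0,0],0],[[0,0,0],[0,0,0],0],[[0,0,0],[0,0,0],0],[[0,0,0],[0,0,0],0]]';python3 -m crank '[[[0,0,-0.3],[0,0,0],0],[[0,0,-0.8],[0,0,0],0],[[0,0,-1.4],[0,0,0],0],[[0,0,-2.0],[0,0,0],0],[[0,0,-2.7],[0,0,0],0],[[0,0,-3.4],[0,0,0],0],[[0,0,-4],[0,0,0],0],[[0,0,-4],[0,0,0],0]]'
```

```text
time_s: 12.7
tool_pos: [0.5026, -0.055, 0.0923]
ee_rot: [0.715, -0.699, 0.001, -0.001]
force: [-0.7, 0.4, -0.6]
finger_gap: 0.267
time_s: 13.1
tool_pos: [0.502, -0.0549, 0.0923]
ee_rot: [0.715, -0.699, 0.0, -0.0]
force: [-1.9, -0.4, 6.2]
finger_gap: 0.182
time_s: 13.9
tool_pos: [0.5024, -0.0548, 0.1321]
ee_rot: [0.715, -0.699, 0.0, -0.001]
force: [0.7, -0.2, -0.7]
finger_gap: 0.178
```

The force is −0.7 N, which is the bare card, so this clip is the weak one. I'll check the picture before carrying the card on.

```bash
python3 -m crank '[[[0,0,-2],[0,0,0],0],[[0,0,-5],[0,0,0],0],[[0,0,-9],[0,0,0],0],[[0,0,-13],[0,0,0],0],[[0,0,-14],[0,0,0],0],[[0,0,-14],[0,0,0],0]]'
python3 - <<'E'
from h import *
from workcell import robot
togo([.6225,-.309,.28],91);togo([.6225,-.309,.28],-89)
print(robot.observe()["joints"].round(2))
f=robot.grab_frame("wrist");g=robot.grab_frame("top")
cv2.imwrite("pics/l2.png",cv2.resize(np.vstack([f["frame"],g["frame"]])[:,:,::-1],None,fx=.75,fy=.75))
E
```

```text
time_s: 14.5
tool_pos: [0.5026, -0.0547, 0.2727]
ee_rot: [0.715, -0.699, 0.001, -0.001]
force: [-0.2, -0.5, -1.2]
finger_gap: 0.179
t 14.5 pos [ 0.5026 -0.0547  0.2727] F [-0.2  -0.49 -1.24] gap 0.179
shift [ 25.69 -11.43  -0.71] turn [-0.002  0.003  1.575]
t 14.5 pos [ 0.5026 -0.0547  0.2727] F [-0.2  -0.49 -1.24] gap 0.179
shift [ 25.69 -11.43  -0.71] turn [-0.003 -0.002 -1.566]
[ 0.28  0.05 -0.29  0.   -1.23 -0.26]
```

View pics/l2.png

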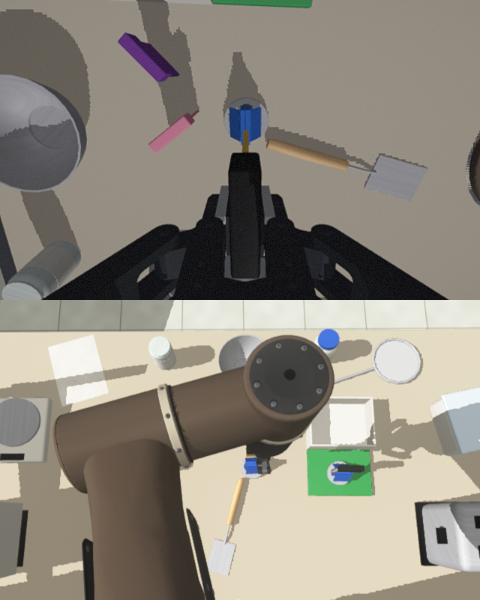

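Only the card came up. The weak clip still stands at (245,120) in the wrist part, and the sound one stands on the pad. Next is the tub, with a quarter turn so that the card falls along the tub's long side.

```bash
python3 -m crank '[[[3,-1.4,-0.5],[0,0,0.15],0],[[6.5,-3,-0.5],[0,0,0.3],0],[[10,-4.5,-0.5],[0,0,0.45],0],[[13.5,-6,-0.5],[0,0,0.6],0],[[17,-7.6,-0.5],[0,0,0.75],0],[[20,-9,-0.5],[0,0,0.9],0],[[23,-10.3,-0.5],[0,0,1.05],0],[[25.7,-11.4,-0.5],[0,0,1.2],0]]'; python3 -c "
from h import *
togo([.6225,-.309,.2],91)"
```

```text
time_s: 15.4
tool_pos: [0.6212, -0.3106, 0.2728]
ee_rot: [-0.192, 0.981, 0.001, -0.002]
force: [0.7, -0.4, -0.7]
finger_gap: 0.175
t 15.4 pos [ 0.6212 -0.3106  0.2728] F [ 0.69 -0.42 -0.71] gap 0.175
shift [-0.2   0.08  7.28] turn [ 0.002 -0.004  0.369]
```

```bash
python3 -m crank '[[[-0.1,0,1],[0,0,0.13],0],[[-0.1,0,3],[0,0,0.26],0],[[-0.1,0,6],[0,0,0.37],0],[[-0.1,0,8],[0,0,0.37],0],[[-0.1,0,9],[0,0,0.37],0],[[-0.1,0,9],[0,0,0.37],0],[[-0.1,0,9],[0,0,0.37],0]]'
python3 - <<'E'
from h import *
from workcell import robot
togo([.6225,-.309,.073],91)
f=robot.grab_frame("wrist");g=robot.grab_frame("side")
a=f["frame"][:,:,::-1];b=cv2.resize(g["frame"][200:400,270:500,::-1],(345,300),interpolation=2)
cv2.imwrite("pics/tub.png",np.hstack([cv2.resize(a[:,100:540],(330,300)),b]))
E
```

```text
time_s: 16.1
tool_pos: [0.6226, -0.3091, 0.1861]
ee_rot: [-0.012, 1.0, -0.0, -0.0]
force: [0.2, 0.7, -0.0]
finger_gap: 0.177
t 16.1 pos [ 0.6226 -0.3091  0.1861] F [ 0.19  0.71 -0.01] gap 0.177
shift [0.000e+00 1.000e-02 1.131e+01] turn [-0.    -0.     0.006]
```

View pics/tub.png

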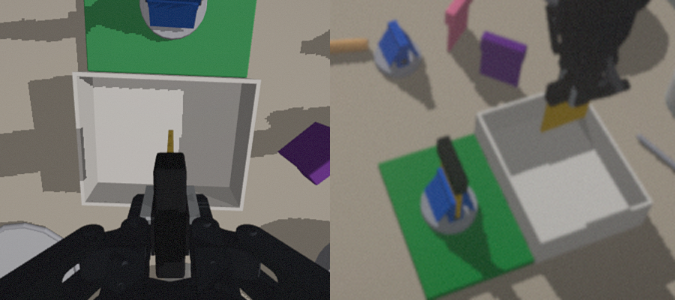

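```bash
python3 -m crank '[[[0,0,2],[0,0,0],0],[[0,0,4.5],[0,0,0],0],[[0,0,7],[0,0,0],0],[[0,0,9],[0,0,0],0],[[0,0,10.2],[0,0,0],0],[[0,0,10.8],[0,0,0],0],[[0,0,10.8],[0,0,0],0],[[0,0,10.8],[0,0,0],0]]';python3 -m crank '[[[0,0,0.3],[0,0,0],0],[[0,0,0.6],[0,0,0],0],[[0,0,0.9],[0,0,0],0],[[0,0,0.9],[0,0,0],0]]'
```

```text
time_s: 17.0
tool_pos: [0.6231, -0.3091, 0.0793]
ee_rot: [-0.012, 1.0, -0.0, 0.001]
force: [0.8, 0.1, -0.9]
finger_gap: 0.177
time_s: 17.4
tool_pos: [0.6221, -0.3088, 0.0686]
ee_rot: [-0.011, 1.0, 0.0, -0.0]
force: [0.4, -0.5, 0.2]
finger_gap: 0.178
```

```bash
python3 -m crank '[[[0,0,0.3],[0,0,0],0],[[0,0,0.3],[0,0,0],0.3],[[0,0,0.3],[0,0,0],1],[[0,0,0.3],[0,0,0],1],[[0,0,0.3],[0,0,0],1],[[0,0,0.3],[0,0,0],1],[[0,0,0.3],[0,0,0],1],[[0,0,0.3],[0,0,0],1]]';python3 -m crank '[[[0,0,-1],[0,0,0],1],[[0,0,-3],[0,0,0],1],[[0,0,-7],[0,0,0],1],[[0,0,-12],[0,0,0],1],[[0,0,-16],[0,0,0],1],[[0,0,-16],[0,0,0],1],[[0,0,-16],[0,0,0],1],[[0,0,-16],[0,0,0],1]]'
python3 - <<'E'
from h import *
from workcell import robot
f=robot.grab_frame("wrist");g=robot.grab_frame("side")
a=f["frame"][:,:,::-1];b=cv2.resize(g["frame"][130:400,250:500,::-1],(370,400),interpolation=2)
cv2.imwrite("pics/end.png",np.hstack([a[:,110:530],b]))
E
```

```text
time_s: 18.2
tool_pos: [0.6224, -0.3089, 0.0661]
ee_rot: [-0.011, 1.0, -0.0, 0.0]
force: [-0.5, 0.5, -0.5]
finger_gap: 0.998
time_s: 19.0
tool_pos: [0.6218, -0.3086, 0.2254]
ee_rot: [-0.011, 1.0, 0.0, -0.001]
force: [0.2, 0.1, -0.2]
finger_gap: 1.003
```

View pics/end.png

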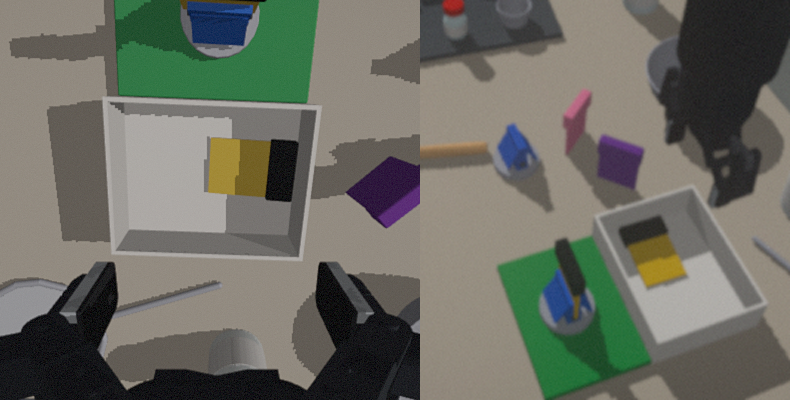

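The card lies flat in the tub at (252,168), the sound clip stands on the pad with its card, and the weak clip stands where it was. The gripper touches nothing, so I'm handing in.

```bash
python3 -c "
from workcell import robot
print(robot.job_done(),robot.observe()['time_s'])"
```

```text
the job is handed in; nothing more can be done
the job is handed in; nothing more can be done
```

The job is done and handed in at about 19 s of the 58 s allowed.

- **Sound clip:** I lifted the clip on the robot's left first. It came up with its weight, at about −4.5 N on the wrist. I set it down gently on the green pad, with contact at about 1 N net and no impact seen.
- **Weak clip:** The second clip let its card slip out, with only about −0.7 N on the wrist. It stayed standing where it was.
- **Card:** I released the loose card about 3 mm above the tub floor.

The last wrist and side pictures show the following:
- The sound clip is upright on the pad, still biting its card.
- The loose card lies flat in the tub.
- The weak clip is still standing.
- The pink and purple look-alikes are untouched, and the gripper is clear of everything.

No check failed or disagreed. The only mismatch was in measuring the caddy's angle, where the edges differed by a degree or two. That is well within the space available.

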